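# Set out the bread cart

### The job

Set out the bread cart, with 'front' meaning the robot's side: stand the wider glass jar in the middle of the cork coaster between the basket and the acrylic bin, and stack the narrower jar centrally on top of it. Lay the jar opener disk, steel face still up, in the middle of the cork coaster in front of the bin, and lay the dough scraper flat, grip bar up as it lies now, centred on the wooden board behind the basket with its long side along the board's long side. Keep both glass jars upright all the while.

Things in the scene. Friction and masses are not known exactly. Their poses are not given: they have to be found in the camera images.
- basket: round wooden banneton (bread basket) of coiled cane, open on top, 155 mm across at the rim and 125 mm at the foot, 61 mm high, fixed. Origin: centre of its underside, on the cart top. A landmark; nothing goes into it. Its x axis points roughly away from the robot (within 0.06 rad)
- bin: clear acrylic bin, 120 mm (x) by 150 mm (y), 73 mm high with its closed clear hinged lid (hinge on the far side), small boxes inside, fixed. Origin: centre of its underside, on the cart top. A landmark; it stays shut. Its x axis points roughly away from the robot (within 0.12 rad)
- coaster_mid: flat round cork coaster, 84 mm across, 5 mm thick, fixed, lying in the gap between the basket and the bin. Origin: centre of its underside (cart top, z = 0); its top is 5 mm higher
- coaster_front: flat round cork coaster, same as the other (84 mm across, 5 mm thick, fixed), lying just in front of the bin, on the robot's side. Origin: centre of its underside (cart top, z = 0); its top is 5 mm higher
- board: small flat rectangular dark wooden board, 100 mm (its x) by 140 mm (its y), 10 mm thick, no rim, fixed, lying just behind the basket, on the side away from the robot. Origin: centre of its underside (cart top, z = 0); its top is 10 mm higher
- wide_jar: the wider of two closed glass jars with flat steel lids and a blank paper label: round, 62 mm diameter, 80 mm high, about 0.3 kg, loose. Origin: centre of its underside; z up. Its flat lid, 60 mm across, is the top 16 mm
- narrow_jar: the narrower glass jar with flat steel lid and a blank paper label: round, 46 mm diameter, 66 mm high, about 0.2 kg, loose. Origin: centre of its underside; z up. Its flat lid, 44 mm across, is the top 16 mm
- opener: jar opener: a round steel disk in a dark rubber edge, 60 mm diameter, 15 mm high, about 0.12 kg, loose, lying flat steel face up. Origin: centre of its underside; z up
- scraper: red plastic dough scraper lying flat, loose, about 80 g, outline 75 mm (its x) by 100 mm (its y). A 5 mm thick blade plate with a straight raised grip bar along its middle, over the origin, parallel to y: 18 mm wide (x), 100 mm long (y), its top 24 mm above the underside. Origin: centre of the outline, at the underside; z up

How it is judged:
By the outcome, as a careful person would: the job done as asked, in the order asked, and still so for the second after the job is handed in, with the robot touching nothing.
It also fails if it takes over 104 s, if anything falls off the work surface, if the arm or the gripper's body presses on something with over 40 N, if the wrist force passes 120 N, or if a joint passes its speed limit or range.

### The arm

A 6-joint arm with a two-finger parallel gripper is mounted at the origin on the work surface. World frame = base frame: x ahead of the robot, y to its left, z up, the work surface at z = 0. Lengths are in m, angles in rad, forces in N, time in s.
With the tool pointing down it reaches from about 0.225 to 0.875 m from the base axis. Payload 3.4 kg.
Tool frame: the origin (TCP) lies on the centre line of the jaws, within the pads' length; the fingertips stand 22 mm ahead of it and the grasp point (between the pads) lies 3 mm ahead of it; z points along the fingers, y is the line along which they close (so a half turn about z gives the same grasp; the last joint's range is limited). The gripper opens to 85 mm and grips with 20 to 120 N. Pads are 22 mm wide; open, the fingers measure 114 mm over their backs; the gripper's body (76 mm by 85 mm) begins 54 mm behind the grasp point. The pads swing forward as they close: fully open they stand 13 mm farther back than shut.
Start: joints at [1.009, 0.276, 1.505, -0, 1.361, -0.121], TCP at [0.245, 0.52, 0.253] pointing down, gripper open.
Joint ranges: [-2.89, 2.89], [-0.75, 2.08], [0.22, 2.7], [-1.18, 4.32], [0.11, 2.71], [-2.7, 2.7]. Speed limits (rad/s): [2.57, 2.57, 3.14, 3.14, 3.14, 3.14].

### API

Orientations are given as a unit quaternion [w, x, y, z].
In Python, from rig import manip, camrig, sign_off gives the robot as it stands (manip), with the cameras (camrig) and the job as plain functions.
- The arm moves only by the shell command python3 steer.py 'ROWS' [OPENING] [FORCE]. ROWS is rows parted by semicolons, their numbers by spaces, 1 to 5 of them, each of 4 numbers: dx, dy, dz in m, then a turn about the tool's z in rad; each row shifts and turns the commanded pose from where the row before left it, along the tool's axes as they then stand; what a row does not reach is not made up. A row lasts 1/12 s, in which the tool goes at most 0.0417 m and 0.125 rad, less where a joint would pass 70% of its speed; a pose out of reach is approached as far as the arm can. OPENING is the finger opening in m, set as the command begins (- or left out keeps the last). The fingers move at their own pace and stop on an object; FORCE is the grip in N (left out, the last holds). Time passes only in rows, so rows that do not move let the fingers close. It prints the time, the measured TCP pose, the force, the opening and the grip force at its end.
- manip.get_state(): the state, without advancing time (a new reading comes with each control period).
- camrig.get_image(name): name is "scene" or "top"; returns a dict with "img" (480x640x3 uint8, red, green, blue), "camera_matrix" (3x3 intrinsics, pixels), "k1" (the pictures are not rectified: a ray, as slopes to the right and down, at radius r is drawn at 1 + k1 r^2 times it, then the intrinsics apply), "T" (4x4, takes a point from camera to world coordinates). Camera axes: x right, y down, z forward; pixel columns grow to the right and rows downward; lengths in m; the calibration is good to about 2 mm. A picture is of the moment at which its call begins. There is no depth.
- sign_off(): hands the job in; it is judged then, once.
The state is a dict: "clock": time; "qpos": joint angles; "qd": joint speeds; "effort": joint torques, N m; "position": TCP position; "ee_rot": TCP orientation; "contact_force": force on the tool from outside, world axes, zero at the start; "moment": the same for the moment, N m; "width": finger opening in m; "gripper_force": force on a finger pad.
Only numpy, scipy, OpenCV 4.12 (cv2) and the standard library are available. Lean on these libraries where they do the work, as an engineer would, in place of code of your own. Each camera call takes 0.05 s, during which the arm holds its last target. There are 200 camera calls.

## Working session

There is one attempt and no reset: what is moved stays moved. The work goes in short steps, Python scripts to look and compute and a shell command to move; the robot and the scene stay as the last step left them, time stands still between calls to the robot, and variables do not carry over. Pictures are saved under pics/ and viewed, at most 14 in all, crops included, and the job is handed in when it is done.

```bash
ls; mkdir -p pics
cat > h.py <<'E'
import numpy as np, cv2
from rig import manip, camrig, sign_off
def grab(n,f=None):
    d=camrig.get_image(n)
    if f: cv2.imwrite(f,d["img"][:,:,::-1])
    return d
def ray(d,uv):
    K=np.array(d["camera_matrix"]);p=np.atleast_2d(np.array(uv,float))
    s=np.c_[(p[:,0]-K[0,2])/K[0,0],(p[:,1]-K[1,2])/K[1,1]];u=s.copy()
    for _ in range(30): u=s/(1+d["k1"]*(u**2).sum(1))[:,None]
    T=np.array(d["T"]);return T[:3,3],np.c_[u,np.ones(len(u))]@T[:3,:3].T
def plane(d,uv,z):
    o,r=ray(d,uv);return o+r*((z-o[2])/r[:,2])[:,None]
def tri(d1,a,d2,b):
    o1,r1=ray(d1,a);o2,r2=ray(d2,b);r1=r1[0];r2=r2[0]
    s=np.linalg.lstsq(np.c_[r1,-r2],o2-o1,rcond=None)[0]
    p,q=o1+s[0]*r1,o2+s[1]*r2;return (p+q)/2,np.linalg.norm(p-q)
E
python3 - <<'E'
from h import *
for n in("scene","top"):
    d=grab(n,f"pics/{n}0.png");np.savez(f"pics/{n}0.npz",**d);print(n,d["camera_matrix"],d["k1"],np.round(d["T"],3))
print(manip.get_state())
E
```

```text
pics
rig.py
steer.py
scene [[614.41781708   0.         320.24341072]
 [  0.         614.41781708 232.45668128]
 [  0.           0.           1.        ]] -0.09366574167932712 [[-0.412  0.574 -0.708  1.565]
 [ 0.911  0.262 -0.318  0.473]
 [ 0.003 -0.776 -0.631  0.928]
 [ 0.     0.     0.     1.   ]]
top [[545.57244053   0.         317.45419759]
 [  0.         545.57244053 253.44986412]
 [  0.           0.           1.        ]] -0.09261309168764593 [[ 0.024 -0.985  0.17   0.348]
 [-1.    -0.023  0.008 -0.009]
 [-0.004 -0.17  -0.985  1.208]
 [ 0.     0.     0.     1.   ]]
{'clock': 0.1, 'qpos': array([ 1.00898843e+00,  2.76548178e-01,  1.50601172e+00,  7.16735245e-06,
        1.36069842e+00, -1.21014578e-01]), 'qd': array([-0.00030774, -0.00052464, -0.00224065,  0.00030952, -0.00116953,
        0.00153755]), 'effort': array([ 2.20744296e-03, -4.17700052e+01, -2.46405548e+01, -1.99804217e-04,
        5.73398487e-03,  1.61892507e-05]), 'position': array([0.24510513, 0.51966281, 0.25251475]), 'ee_rot': array([-2.82147894e-04,  2.18617360e-01,  9.75810307e-01, -7.83588581e-04]), 'contact_force': array([-0.52537178,  0.08801021,  0.19359711]), 'moment': array([-0.05480706, -0.05137695,  0.03434176]), 'gripper_force': 0.0, 'width': 0.08540264249211815}
```

View pics/scene0.png

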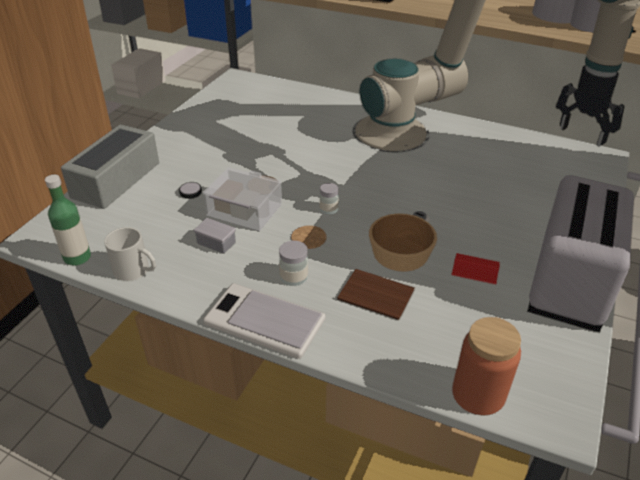

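View pics/top0.png

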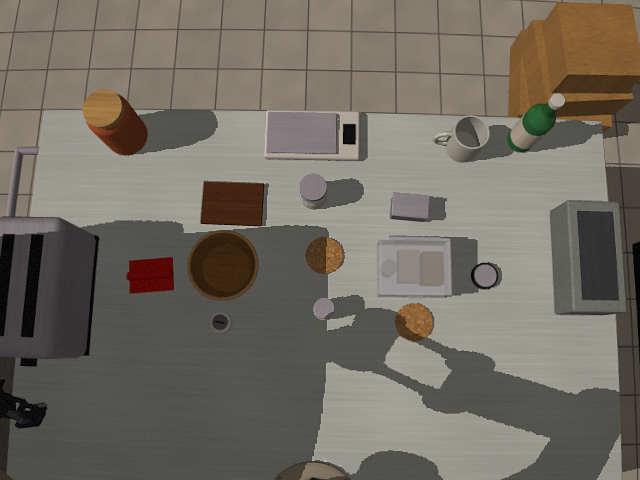

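The scene view shows the wide jar (293,262), narrow jar (329,198), opener (190,190), mid coaster (309,236), board (376,293) and scraper (476,268). In the top view they are at (313,190), (323,309), (485,276), (325,255), (233,203) and (151,275), with the front coaster at (414,321).

Run:
```python
import cv2
a=cv2.imread('pics/top0.png')[160:360,110:510];cv2.imwrite('pics/topc.png',cv2.resize(a,None,fx=2,fy=2,interpolation=cv2.INTER_CUBIC))
a=cv2.imread('pics/scene0.png')[160:340,160:520];cv2.imwrite('pics/scenec.png',cv2.resize(a,None,fx=2.2,fy=2.2,interpolation=cv2.INTER_CUBIC))
```

```text
(no output)
```

View pics/topc.png

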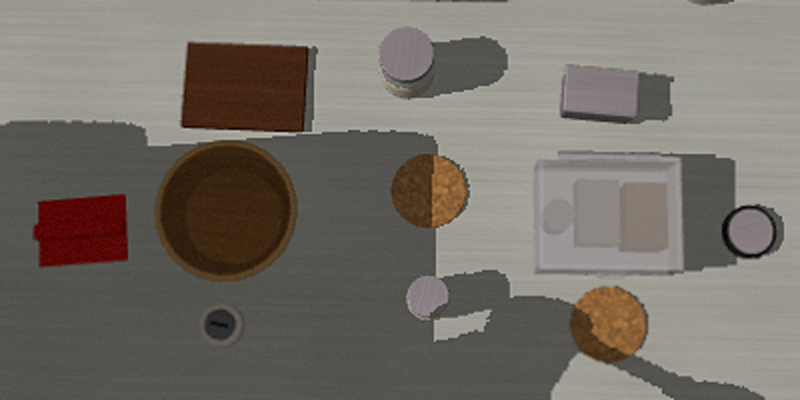

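View pics/scenec.png

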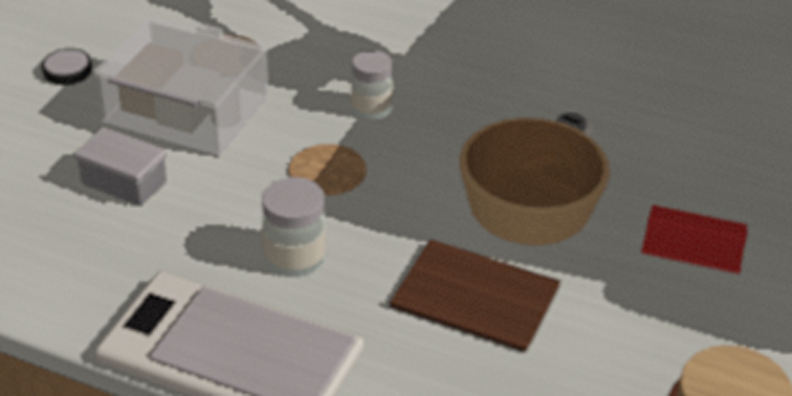

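The crops show clean outlines for every item: lids are pinkish against the greenish table, the scraper's long side runs along the image horizontal, and nothing is hidden in the top view. Next I measure with masks.

```bash
cat > m.py <<'E'
from h import *
def load(n): return dict(np.load(f"pics/{n}.npz"))
def mask(d,kind):
    i=d["img"].astype(int);R,G,B=i[...,0],i[...,1],i[...,2];h=cv2.cvtColor(d["img"],cv2.COLOR_RGB2HSV).astype(int)
    H,S,V=h[...,0],h[...,1],h[...,2]
    return {"red":(R>70)&(R>2.2*G)&(B<0.5*R)&(G<45),"cork":(H>6)&(H<18)&(S>120)&(V>60),"board":(H<12)&(S>110)&(V>25)&(V<130),
     "lid":(G<R-1)&(G<B)&(V>60)&(S<60),"dark":(V<45)}[kind].astype(np.uint8)
def blob(d,kind,x0,y0,x1,y1,hull=True):
    m=np.zeros((480,640),np.uint8);m[y0:y1,x0:x1]=mask(d,kind)[y0:y1,x0:x1]
    c=max(cv2.findContours(m,cv2.RETR_EXTERNAL,cv2.CHAIN_APPROX_NONE)[0],key=cv2.contourArea)
    return (cv2.convexHull(c) if hull else c)[:,0].astype(float)
def circ(p):  # centre, diameter of metric outline
    e=cv2.fitEllipse(p[:,:2].astype(np.float32)*1000);return np.round(np.array(e[0])/1000,4),np.round(e[1],1)
def rect(p):
    e=cv2.minAreaRect(p[:,:2].astype(np.float32)*1000);return np.round(np.array(e[0])/1000,4),np.round(e[1],1),round(e[2],1)
E
cat > a.py <<'E'
from m import *
t=load("top0");s=load("scene0")
def ec(p): return np.array(cv2.fitEllipse(p.astype(np.float32))[0])
L=dict(wide=("lid",(292,165,336,205),(275,238,312,264),.08,1),narrow=("lid",(308,293,338,325),(316,180,344,199),.066,1),
 opener=("lid",(468,258,502,294),(175,178,206,202),.015,1),cmid=("cork",(300,230,350,280),(285,215,335,255),.005,1),
 cfront=("cork",(390,295,440,345),None,.005,1))
for k,(kd,a,b,z,_) in L.items():
    p=blob(t,kd,*a);print(k,"top",ec(p),circ(plane(t,p,z)),end=" ")
    if b:
        q=blob(s,kd,*b);print("scene",ec(q),circ(plane(s,q,z)),"tri",*tri(t,ec(p),s,ec(q)),end="")
    print()
for k,kd,a,b,z in(("scraper","red",(115,245,190,305),(440,245,515,295),.012),("board","board",(190,170,275,233),(330,260,420,322),.010)):
    p=blob(t,kd,*a);q=blob(s,kd,*b)
    for zz in (z,.005,.024): print(k,zz,"top",rect(plane(t,p,zz)),"scene",rect(plane(s,q,zz)))
    cp=cv2.boxPoints(cv2.minAreaRect(p.astype(np.float32)));print(cp.round(1).tolist(),tri(t,cp.mean(0),s,cv2.boxPoints(cv2.minAreaRect(q.astype(np.float32))).mean(0)))
for k,a in (("basket",(180,225,265,305)),):
    p=blob(t,"cork",*a);print(k,circ(plane(t,p,.061)))
E
python3 a.py
```

```text
wide top [312.82043457 187.39175415] (array([0.6863, 0.013 ]), array([58.5, 62. ])) scene [286.25628662 255.11688232] (array([0.7124, 0.0122]), array([18.2, 24.3])) tri [0.69357584 0.00830456 0.06286009] 0.011026091795665166
narrow top [323.69866943 307.68704224] (array([ 0.4302, -0.016 ]), array([41.5, 42.5])) scene [329.5050354 192.7625885] (array([ 0.4509, -0.0033]), array([14.8, 32.1])) tri [ 0.43057335 -0.01418233  0.04968029] 0.0041046756814556214
opener top [484.88198853 275.18054199] (array([ 0.5133, -0.3729]), array([49.9, 50.8])) scene [194.67451477 186.26208496] (array([ 0.5037, -0.3627]), array([15.1, 37.3])) tri [ 0.50974134 -0.36533067  0.01991527] 0.012545008206971393
cmid top [323.81298828 254.90400696] (array([ 0.5527, -0.014 ]), array([81.9, 82.4])) scene [322.13613892 237.97550964] (array([0.5471, 0.0208]), array([ 9.4, 36.6])) tri [5.46945981e-01 1.96540951e-03 2.62556337e-04] 0.03435628047393954
cfront top [413.66882324 321.79354858] (array([ 0.408 , -0.2149]), array([80.8, 82.1])) 
scraper 0.012 top (array([0.497 , 0.3734]), array([ 73.6, 104.1]), 6.1) scene (ar
[... 528 characters left out ...]
t64(0.0004676998008334076))
board 0.01 top (array([0.6663, 0.1973]), array([138.4,  99.1]), 89.3) scene (array([0.6713, 0.201 ]), array([136.6, 100.9]), 89.0)
board 0.005 top (array([0.6676, 0.1981]), array([139. ,  99.5]), 89.3) scene (array([0.6664, 0.1995]), array([137.3, 101.4]), 89.0)
board 0.024 top (array([0.6626, 0.1949]), array([136.8,  98. ]), 89.3) scene (array([0.6849, 0.2052]), array([134.5,  99.4]), 89.0)
[[200.6999969482422, 223.39999389648438], [202.0, 181.10000610351562], [263.29998779296875, 183.0], [261.8999938964844, 225.39999389648438]] (array([0.66740587, 0.19836025, 0.00443711]), np.float64(0.0003002798994463908))
basket (array([0.5171, 0.2019]), array([150.6, 151.4]))
```

Run:
```python
from m import *
s=load("scene0")["img"]
for n,ps in dict(wlid=[(285,252),(293,250),(300,252),(293,262),(281,266),(293,242)],nlid=[(324,189),(329,188),(334,188),(329,197),(329,183)],op=[(186,190),(190,190),(195,190),(190,195),(182,192)],cork=[(296,236),(305,236),(312,236),(320,236)],table=[(250,262),(270,240),(360,190),(310,180)]).items():
    print(n,[tuple(int(v) for v in s[y,x]) for x,y in ps])
```

```text
wlid [(148, 141, 141), (150, 142, 142), (152, 144, 143), (111, 106, 104), (104, 105, 98), (149, 142, 144)]
nlid [(151, 143, 144), (150, 145, 144), (151, 143, 143), (121, 116, 115), (109, 104, 104)]
op [(150, 142, 142), (150, 141, 142), (153, 145, 145), (28, 27, 25), (94, 89, 87)]
cork [(155, 121, 87), (156, 121, 88), (90, 68, 48), (91, 68, 47)]
table [(165, 164, 156), (175, 173, 165), (103, 101, 95), (102, 101, 95)]
```

```bash
python3 - <<'E'
import re
s=open('m.py').read()
s=s.replace('"dark":','"slid":(R>G+4)&(R-B<14)&(V>138),"scork":(R>G+15)&(G>B+10),"dark":')
open('m.py','w').write(s)
a=open('a.py').read()
a=a.replace('q=blob(s,kd,*b);print("scene",ec','q=blob(s,"s"+kd,*b);print("scene",ec')
open('a.py','w').write(a)
E
python3 a.py|head -5
```

```text
wide top [312.82043457 187.39175415] (array([0.6863, 0.013 ]), array([58.5, 62. ])) scene [294.07406616 250.40327454] (array([0.6916, 0.0201]), array([54.8, 70. ])) tri [0.68686352 0.01521543 0.07429849] 0.0046067985351299495
narrow top [323.69866943 307.68704224] (array([ 0.4302, -0.016 ]), array([41.5, 42.5])) scene [329.67538452 188.72683716] (array([ 0.435 , -0.0099]), array([38.1, 56.4])) tri [ 0.42976168 -0.01417387  0.06128317] 0.003980043968647121
opener top [484.88198853 275.18054199] (array([ 0.5133, -0.3729]), array([49.9, 50.8])) scene [189.60627747 187.67411804] (array([ 0.5145, -0.3712]), array([44.2, 45.1])) tri [ 0.51321261 -0.37281476  0.01370296] 0.0008388828037402765
cmid top [323.81298828 254.90400696] (array([ 0.5527, -0.014 ]), array([81.9, 82.4])) scene [308.32040405 236.49383545] (array([ 0.555 , -0.0115]), array([80.8, 85.2])) tri [ 0.55268183 -0.01338516  0.00192518] 0.0014375640777919715
cfront top [413.66882324 321.79354858] (array([ 0.408 , -0.2149]), array([80.8, 82.1]))
```

```bash
cat > d.py <<'E'
import sys; from h import *
from scipy.spatial.transform import Rotation as Ro
st=manip.get_state();w,x,y,z=st["ee_rot"];R=Ro.from_quat([x,y,z,w]).as_matrix()
v=np.array([float(a) for a in sys.argv[1:4]])-st["position"];a=np.degrees(np.arctan2(R[1,1],R[0,1]))
t=R.T@v;print("tool delta",t.round(4),"rows",round(np.linalg.norm(t)/.0417,2),"tooly deg",a.round(2),"clock",st["clock"])
if len(sys.argv)>4: print("turn",round(np.radians((a-float(sys.argv[4])+90)%180-90),4))
E
python3 - <<'E'
from m import *
t=load("top0")
for z in(.073,): print(plane(t,[(377,239),(451,237),(451,297),(377,296)],z).round(3))
E
python3 steer.py '0 0 0 -.1105;0 0 0 -.1105;0 0 0 -.1105;0 0 0 -.1105' .085 40; python3 d.py .687 .0145 .16 90
```

```text
[[ 0.578 -0.126  0.073]
 [ 0.586 -0.284  0.073]
 [ 0.458 -0.282  0.073]
 [ 0.456 -0.127  0.073]]
clock: 0.43
position: [0.2452, 0.5198, 0.2528]
ee_rot: [-0.0, -0.003, 1.0, -0.0]
contact_force: [-0.0, 0.6, 0.5]
width: 0.0851
gripper_force: 0.0
tool delta [-0.4385 -0.5081  0.093 ] rows 16.25 tooly deg 90.38 clock 0.4333
turn 0.0067
```

```bash
python3 steer.py '-.026 -.03 .005 0;-.026 -.03 .005 0;-.026 -.03 .005 0;-.026 -.03 .005 0;-.026 -.03 .005 0' >/dev/null
python3 steer.py '-.026 -.03 .005 0;-.026 -.03 .005 0;-.026 -.03 .005 0;-.026 -.03 .005 0;-.026 -.03 .005 0' >/dev/null
python3 steer.py '-.026 -.03 .005 0;-.026 -.03 .005 0;-.026 -.03 .005 0;-.026 -.03 .005 0;-.026 -.03 .005 0' 
python3 steer.py '-.026 -.03 .005 0;0 0 0 0'; python3 d.py .687 .0145 .045 90
```

```text
clock: 1.68
position: [0.6366, 0.0688, 0.1776]
ee_rot: [-0.0, -0.0, 1.0, 0.0]
contact_force: [-0.1, 0.3, 0.5]
width: 0.0853
gripper_force: 0.0
clock: 1.85
position: [0.6664, 0.034, 0.1711]
ee_rot: [0.001, 0.002, 1.0, -0.002]
contact_force: [0.7, 0.1, -0.3]
width: 0.0849
gripper_force: 0.0
tool delta [-0.0204 -0.019   0.1262] rows 3.1 tooly deg 89.78 clock 1.85
turn -0.0038
```

```bash
python3 steer.py '-.0204 -.019 .02 0;0 0 0 0;0 0 0 0'
python3 - <<'E'
from h import *
d=grab("top","pics/t1.png");np.savez("pics/t1.npz",**d)
i=cv2.imread("pics/t1.png")[130:330,220:480];cv2.imwrite("pics/t1c.png",cv2.resize(i,None,fx=2.5,fy=2.5))
E
python3 d.py .687 .0145 .045 90
```

```text
clock: 2.1
position: [0.6818, 0.0207, 0.1511]
ee_rot: [-0.002, 0.0, 1.0, 0.0]
contact_force: [-0.4, 0.4, 0.2]
width: 0.0849
gripper_force: 0.0
tool delta [-0.0056 -0.0072  0.1071] rows 2.58 tooly deg 90.02 clock 2.15
turn 0.0004
```

View pics/t1c.png

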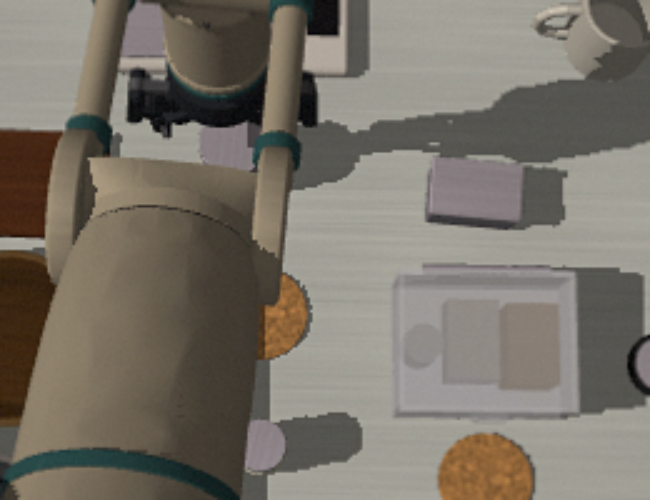

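The top view shows the open fingers at about (310,165) full-frame straddling the wide lid, with the arm hiding the rest. The measured TCP is still short by 6 and 7 mm, so I correct and descend.

```bash
python3 steer.py '-.0056 -.0072 .02 0;0 0 0 0;0 0 0 0';python3 d.py .687 .0145 .045 90
```

```text
clock: 2.4
position: [0.6867, 0.0153, 0.133]
ee_rot: [-0.001, -0.001, 1.0, 0.0]
contact_force: [-0.1, 0.2, 0.8]
width: 0.0848
gripper_force: 0.0
tool delta [-0.0005 -0.0008  0.088 ] rows 2.11 tooly deg 90.09 clock 2.4
turn 0.0017
```

```bash
python3 steer.py '0 0 .03 0;0 0 .03 0;0 0 .027 0;0 0 0 0;0 0 0 0';python3 steer.py '0 0 0 0;0 0 0 0;0 0 0 0;0 0 0 0;0 0 0 0' 0.04 40;python3 steer.py '0 0 0 0;0 0 0 0;0 0 0 0' ;python3 d.py .687 .0145 .045 90
```

```text
clock: 2.82
position: [0.6869, 0.0153, 0.0462]
ee_rot: [-0.001, -0.001, 1.0, 0.0]
contact_force: [0.7, 0.8, 0.7]
width: 0.085
gripper_force: 0.0
clock: 3.23
position: [0.6898, 0.0144, 0.0496]
ee_rot: [0.003, -0.001, 1.0, -0.0]
contact_force: [-0.0, 0.2, 5.9]
width: 0.0611
gripper_force: 44.6
clock: 3.48
position: [0.6898, 0.0144, 0.0495]
ee_rot: [0.003, -0.001, 1.0, -0.0]
contact_force: [0.1, 0.9, 6.8]
width: 0.0606
gripper_force: 44.6
tool delta [0.0028 0.0001 0.0045] rows 0.13 tooly deg 90.07 clock 3.4833
turn 0.0013
```

```bash
python3 steer.py '0 0 -.02 0;0 0 -.03 0;0 0 -.01 0;0 0 0 0';python3 d.py .5535 -.013 .062 90
```

```text
clock: 3.82
position: [0.6905, 0.0142, 0.1103]
ee_rot: [0.004, -0.001, 1.0, -0.0]
contact_force: [0.0, -0.5, -3.5]
width: 0.0605
gripper_force: 45.6
tool delta [ 0.1374 -0.0271  0.0472] rows 3.54 tooly deg 90.07 clock 3.8167
turn 0.0012
```

```bash
python3 steer.py '.034 -.0068 0 0;.034 -.0068 0 0;.034 -.0068 0 0;.034 -.0068 0 0;0 0 0 0';python3 steer.py '0 0 0 0;0 0 0 0'; python3 d.py .555 -.013 .062 90
python3 - <<'E'
from h import *
d=grab("scene","pics/s2.png");np.savez("pics/s2.npz",**d)
i=cv2.imread("pics/s2.png")[160:300,230:410];cv2.imwrite("pics/s2c.png",cv2.resize(i,None,fx=4,fy=4))
E
```

```text
clock: 4.23
position: [0.5405, -0.0126, 0.1035]
ee_rot: [-0.008, -0.0, 1.0, 0.001]
contact_force: [-1.7, 0.8, -4.4]
width: 0.0606
gripper_force: 45.5
clock: 4.4
position: [0.5521, -0.013, 0.1059]
ee_rot: [0.0, -0.0, 1.0, 0.0]
contact_force: [1.4, 0.9, -4.1]
width: 0.0604
gripper_force: 45.5
tool delta [-0.0028  0.      0.0439] rows 1.05 tooly deg 90.05 clock 4.4
turn 0.0008
```

View pics/s2c.png

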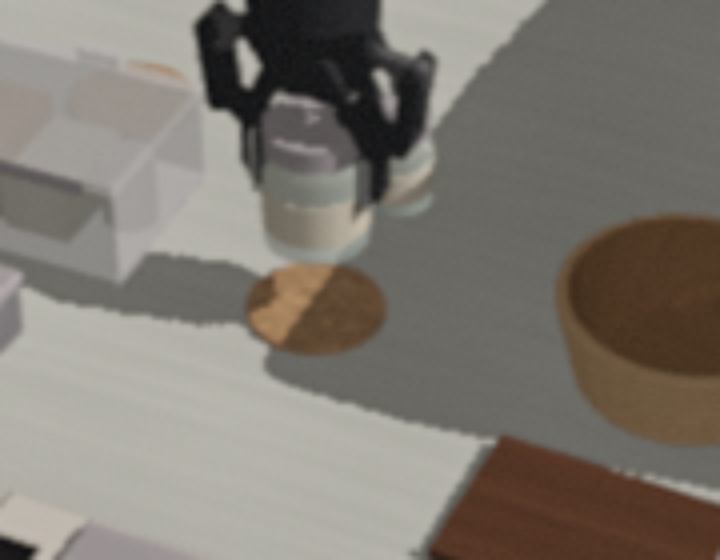

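The jar hangs upright in the gripper at about (309,210) full-frame, with the coaster below it at (309,237). I lower it now.

```bash
python3 steer.py '-.0025 0 .02 0;0 0 .02 0;0 0 0 0;0 0 0 0';python3 d.py .555 -.013 .0555 90
```

```text
clock: 4.78
position: [0.5545, -0.0127, 0.0652]
ee_rot: [-0.001, -0.001, 1.0, 0.0]
contact_force: [0.1, -0.3, -3.3]
width: 0.0602
gripper_force: 45.7
tool delta [-0.0006 -0.0003  0.0097] rows 0.23 tooly deg 90.09 clock 4.7833
turn 0.0015
```

```bash
python3 steer.py '0 0 .008 0;0 0 0 0;0 0 0 0'; python3 steer.py '0 0 .002 0;0 0 0 0;0 0 0 0'
```

```text
clock: 5.03
position: [0.5549, -0.0129, 0.0586]
ee_rot: [0.0, -0.001, 1.0, 0.0]
contact_force: [-0.3, 0.5, -3.7]
width: 0.0607
gripper_force: 45.7
clock: 5.28
position: [0.5547, -0.013, 0.0566]
ee_rot: [0.0, -0.001, 1.0, -0.0]
contact_force: [-0.0, 0.1, -3.9]
width: 0.0606
gripper_force: 45.7
```

```bash
python3 steer.py '0 0 .002 0;0 0 0 0;0 0 0 0'; python3 steer.py '0 0 .002 0;0 0 0 0;0 0 0 0'
```

```text
clock: 5.53
position: [0.5548, -0.013, 0.0546]
ee_rot: [0.0, -0.001, 1.0, -0.0]
contact_force: [0.7, 0.2, -2.2]
width: 0.0605
gripper_force: 45.8
clock: 5.78
position: [0.5548, -0.013, 0.0545]
ee_rot: [0.001, -0.001, 1.0, -0.0]
contact_force: [-4.4, 0.1, 12.0]
width: 0.0604
gripper_force: 47.1
```

```bash
python3 steer.py '0 0 -.0015 0;0 0 0 0;0 0 0 0;0 0 0 0;0 0 0 0' .085;python3 steer.py '0 0 -.02 0;0 0 -.035 0;0 0 -.035 0;0 0 -.01 0;0 0 0 0';python3 d.py .431 -.015 .16 90
```

```text
clock: 6.2
position: [0.5545, -0.0129, 0.0536]
ee_rot: [-0.0, -0.001, 1.0, 0.0]
contact_force: [0.5, 0.1, -1.0]
width: 0.085
gripper_force: 0.0
clock: 6.62
position: [0.5568, -0.0133, 0.1571]
ee_rot: [0.004, -0.001, 1.0, -0.001]
contact_force: [0.9, -1.1, -0.2]
width: 0.0853
gripper_force: 0.0
tool delta [ 0.1258 -0.0016 -0.0039] rows 3.02 tooly deg 90.08 clock 6.6167
turn 0.0013
```

```bash
python3 steer.py '.031 0 0 0;.031 0 0 0;.031 0 0 0;.031 0 0 0;0 0 0 0';python3 steer.py '0 0 0 0;0 0 0 0';python3 d.py .431 -.015 .034 90
python3 - <<'E'
from m import *
d=grab("scene","pics/s3.png");np.savez("pics/s3.npz",**d);e=grab("top","pics/t3.png");np.savez("pics/t3.npz",**e)
a=cv2.resize(d["img"][160:300,230:410],None,fx=3,fy=3);b=cv2.resize(e["img"][180:320,270:400],None,fx=3,fy=3)[:420,:260*3]
cv2.imwrite("pics/c3.png",np.hstack([a[:,:410],b[:,:390]])[:,:,::-1])
for (kd,dd,bx) in(("lid",e,(290,215,350,275)),("slid",d,(285,205,335,250))):
    p=blob(dd,kd,*bx);print(kd,p.min(0),p.max(0),circ(plane(dd,p,.085)))
E
```

```text
clock: 7.03
position: [0.4215, -0.0118, 0.1511]
ee_rot: [-0.006, -0.001, 1.0, 0.001]
contact_force: [-0.2, 0.3, -0.1]
width: 0.0849
gripper_force: 0.0
clock: 7.2
position: [0.4308, -0.0132, 0.1531]
ee_rot: [0.0, -0.001, 1.0, 0.0]
contact_force: [0.5, -0.5, -0.3]
width: 0.0852
gripper_force: 0.0
tool delta [-0.0002 -0.0018  0.1191] rows 2.86 tooly deg 90.06 clock 7.2
turn 0.0011
lid [311. 234.] [337. 255.] (array([ 0.5579, -0.0149]), array([47.9, 58.2]))
slid [296. 205.] [321. 220.] (array([ 0.557 , -0.0081]), array([54.3, 75.4]))
```

View pics/c3.png

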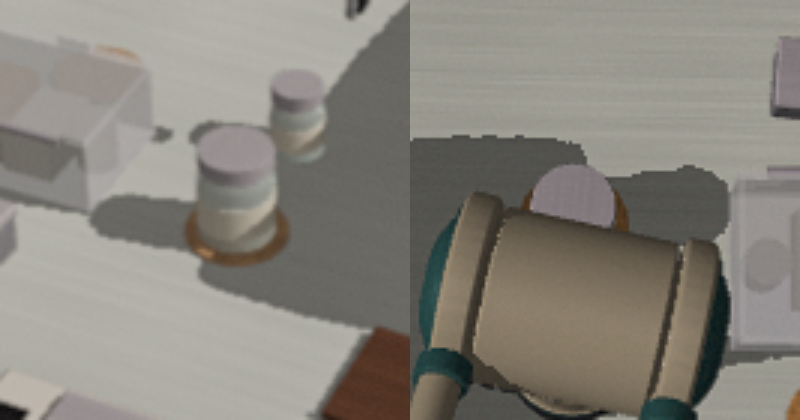

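The scene view shows the jar upright on the coaster (about (309,213)), with even side margins. The top view shows only the lid's far part, from column 311 to 337 with its top at row 234.

Run:
```python
from m import *
from scipy.optimize import least_squares as ls
def fit(d,kd,bx,z,r,sel):
    p=blob(d,kd,*bx);p=p[sel(p)];q=plane(d,p,z)[:,:2]
    f=ls(lambda c:np.hypot(*(q-c[:2]).T)-(c[2] if r is None else r),list(q.mean(0))+([.03] if r is None else []),loss="soft_l1",f_scale=.001)
    return f.x.round(4),round(float(np.sqrt((f.fun**2).mean())),4)
t0=load("top0");t3=load("t3")
print("ref wide all",fit(t0,"lid",(292,165,336,205),.08,None,lambda p:p[:,1]>0), fit(t0,"lid",(292,165,336,205),.08,.0292,lambda p:p[:,1]<185))
print("now",fit(t3,"lid",(290,215,350,275),.085,.0292,lambda p:p[:,1]<247),fit(t3,"lid",(290,215,350,275),.085,None,lambda p:p[:,1]<247))
print("coaster",fit(t0,"cork",(300,230,350,280),.005,None,lambda p:p[:,1]>0))
s0=load("scene0");s3=load("s3")
up=lambda lim:(lambda p:p[:,1]<lim)
print("scene ref",fit(s0,"slid",(275,230,312,264),.08,None,up(248)),fit(s0,"slid",(275,230,312,264),.08,.0295,up(248)),"now",fit(s3,"slid",(285,195,335,250),.085,.0295,up(209)),"coaster",circ(plane(s0,blob(s0,"scork",285,215,335,255),.005)))
```

```text
ref wide all (array([0.6863, 0.0129, 0.0301]), 0.0007) (array([0.6878, 0.0129]), 0.0002)
now (array([ 0.553 , -0.0139]), 0.0005) (array([ 0.5539, -0.0139,  0.0285]), 0.0004)
coaster (array([ 0.5527, -0.014 ,  0.0411]), 0.0003)
scene ref (array([0.691 , 0.0161, 0.0295]), 0.0004) (array([0.6911, 0.0161]), 0.0004) now (array([ 0.5557, -0.0109]), 0.0006) coaster (array([ 0.555 , -0.0115]), array([80.8, 85.2]))
```

The wide jar is centred within about 1 mm in both views. Next I grasp the narrow jar.

```bash
python3 steer.py '-.0007 -.0018 .04 0;0 0 .035 0;0 0 .035 0;0 0 .01 0;0 0 0 0';python3 steer.py '0 0 0 0' ; python3 d.py .4315 -.015 .034 90
```

```text
clock: 7.72
position: [0.4298, -0.0146, 0.0307]
ee_rot: [-0.003, -0.001, 1.0, 0.001]
contact_force: [-0.0, -0.3, -0.1]
width: 0.0851
gripper_force: 0.0
clock: 7.8
position: [0.432, -0.015, 0.0331]
ee_rot: [-0.001, -0.001, 1.0, 0.0]
contact_force: [1.2, 0.3, 0.5]
width: 0.0849
gripper_force: 0.0
tool delta [ 0.0005 -0.     -0.0009] rows 0.02 tooly deg 90.08 clock 7.8
turn 0.0013
```

```bash
python3 steer.py '0 0 0 0;0 0 0 0;0 0 0 0;0 0 0 0;0 0 0 0' 0.03 40;python3 steer.py '0 0 0 0;0 0 0 0;0 0 0 0';python3 steer.py '0 0 -.03 0;0 0 -.04 0;0 0 -.04 0;0 0 -.03 0;0 0 0 0';python3 steer.py '0 0 0 0;0 0 0 0';python3 d.py .5545 -.013 .17 90
```

```text
clock: 8.22
position: [0.4323, -0.0151, 0.0351]
ee_rot: [0.002, -0.001, 1.0, -0.0]
contact_force: [-0.7, 0.2, 7.6]
width: 0.0447
gripper_force: 41.0
clock: 8.47
position: [0.4323, -0.0151, 0.0351]
ee_rot: [0.002, -0.001, 1.0, -0.0]
contact_force: [-0.3, -0.5, 6.0]
width: 0.0446
gripper_force: 41.0
clock: 8.88
position: [0.4352, -0.0156, 0.1802]
ee_rot: [0.007, -0.001, 1.0, -0.001]
contact_force: [0.2, 0.1, -0.8]
width: 0.0445
gripper_force: 42.1
clock: 9.05
position: [0.4302, -0.0147, 0.1734]
ee_rot: [-0.0, -0.001, 1.0, 0.0]
contact_force: [-0.5, -0.4, -1.8]
width: 0.0449
gripper_force: 42.0
tool delta [-0.1243  0.0016  0.0032] rows 2.98 tooly deg 90.07 clock 9.05
turn 0.0012
```

```bash
python3 steer.py '-.025 0 0 0;-.035 .001 0 0;-.035 0 0 0;-.022 0 0 0;-.007 0 0 0';python3 steer.py '0 0 0 0;0 0 0 0;0 0 0 0';python3 d.py .5545 -.013 .1205 90
```

```text
clock: 9.47
position: [0.558, -0.0139, 0.1713]
ee_rot: [-0.0, -0.001, 1.0, 0.0]
contact_force: [0.5, 1.0, -0.9]
width: 0.0444
gripper_force: 42.0
clock: 9.72
position: [0.5528, -0.0135, 0.1726]
ee_rot: [-0.002, -0.001, 1.0, 0.0]
contact_force: [-0.3, -0.1, -0.4]
width: 0.0449
gripper_force: 42.0
tool delta [-0.0019  0.0005  0.0521] rows 1.25 tooly deg 90.07 clock 9.7167
turn 0.0012
```

```bash
python3 steer.py '-.001 .0005 .02 0;0 0 .02 0;0 0 .005 0;0 0 0 0;0 0 0 0';python3 steer.py '0 0 .003 0;0 0 0 0;0 0 0 0';python3 d.py .5545 -.013 .1205 90
```

```text
clock: 10.13
position: [0.5555, -0.0133, 0.1292]
ee_rot: [-0.0, -0.001, 1.0, 0.0]
contact_force: [0.4, 0.6, -0.8]
width: 0.0444
gripper_force: 42.0
clock: 10.38
position: [0.5565, -0.0133, 0.1265]
ee_rot: [0.001, -0.001, 1.0, -0.0]
contact_force: [0.5, 0.2, -0.7]
width: 0.0447
gripper_force: 42.0
tool delta [0.002  0.0003 0.006 ] rows 0.15 tooly deg 90.07 clock 10.3833
turn 0.0012
```

```bash
python3 steer.py '.002 0 .003 0;0 0 0 0;0 0 0 0';python3 steer.py '0 0 .002 0;0 0 0 0;0 0 0 0';python3 d.py .5545 -.013 .1205 90
```

```text
clock: 10.63
position: [0.5539, -0.0132, 0.1227]
ee_rot: [-0.0, -0.001, 1.0, 0.0]
contact_force: [-0.6, -0.1, -1.5]
width: 0.0447
gripper_force: 42.0
clock: 10.88
position: [0.5541, -0.0132, 0.1206]
ee_rot: [-0.0, -0.001, 1.0, 0.0]
contact_force: [-0.1, 0.2, -2.8]
width: 0.045
gripper_force: 42.0
tool delta [-0.0004  0.0002  0.0001] rows 0.01 tooly deg 90.07 clock 10.8833
turn 0.0012
```

Run:
```python
from h import *
d=grab("scene");np.savez("pics/s4.npz",**d)
cv2.imwrite("pics/s4c.png",cv2.resize(d["img"][150:270,250:370],None,fx=5,fy=5)[:,:,::-1])
```

```text
(no output)
```

View pics/s4c.png

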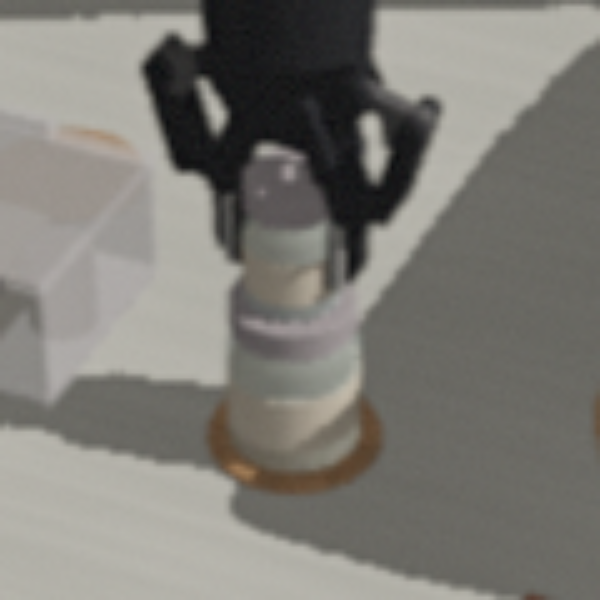

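The narrow jar hangs just above the wide lid at about (308,195) full-frame, nearly centred. I will lower the last millimetres, release, then measure.

```bash
python3 steer.py '0 0 .0015 0;0 0 0 0;0 0 0 0';python3 steer.py '0 0 .001 0;0 0 0 0;0 0 0 0'
```

```text
clock: 11.18
position: [0.5545, -0.0133, 0.1201]
ee_rot: [0.0, -0.001, 1.0, -0.0]
contact_force: [-0.7, 0.0, 4.4]
width: 0.0446
gripper_force: 42.5
clock: 11.43
position: [0.5545, -0.0133, 0.1201]
ee_rot: [0.001, -0.001, 1.0, -0.0]
contact_force: [-3.1, 0.3, 10.6]
width: 0.0448
gripper_force: 43.3
```

```bash
python3 steer.py '0 0 -.001 0;0 0 0 0;0 0 0 0;0 0 0 0;0 0 0 0' .085;python3 steer.py '0 0 -.02 0;0 0 -.035 0;0 0 -.035 0;0 0 -.02 0;0 0 0 0';python3 steer.py '0 -.035 0 0;0 -.04 0 0;0 -.04 0 0;0 -.04 0 0;0 -.04 0 0' .075;python3 steer.py '.01 -.04 0 0;.01 -.04 0 0;.01 -.04 0 0;.01 -.04 0 0;0 0 0 0';python3 steer.py '0 0 0 0;0 0 0 0';python3 d.py .5145 -.372 .06 90;python3 - <<'E'
from m import *
d=grab("scene","pics/s5.png");np.savez("pics/s5.npz",**d);e=grab("top","pics/t5.png");np.savez("pics/t5.npz",**e)
a=cv2.resize(d["img"][150:270,240:370],None,fx=3,fy=3);b=cv2.resize(e["img"][210:330,280:410],None,fx=3,fy=3)
cv2.imwrite("pics/c5.png",np.hstack([a,b])[:,:,::-1])
E
```

```text
clock: 11.85
position: [0.5541, -0.0133, 0.119]
ee_rot: [-0.0, -0.001, 1.0, 0.0]
contact_force: [0.8, -0.2, -0.5]
width: 0.0848
gripper_force: 0.0
clock: 12.27
position: [0.5571, -0.0136, 0.2344]
ee_rot: [0.005, -0.001, 1.0, -0.001]
contact_force: [0.5, -0.5, 0.4]
width: 0.0851
gripper_force: 0.0
clock: 12.68
position: [0.5537, -0.2097, 0.228]
ee_rot: [-0.001, -0.001, 1.0, 0.001]
contact_force: [0.8, 0.6, 0.0]
width: 0.0748
gripper_force: 0.0
clock: 13.1
position: [0.5121, -0.3761, 0.2272]
ee_rot: [-0.001, 0.003, 1.0, -0.002]
contact_force: [0.1, 0.8, 0.4]
width: 0.0747
gripper_force: 0.0
clock: 13.27
position: [0.5141, -0.3678, 0.2279]
ee_rot: [-0.001, -0.0, 1.0, 0.001]
contact_force: [0.4, 0.7, 0.2]
width: 0.0749
gripper_force: 0.0
tool delta [-0.0006 -0.0046  0.1679] rows 4.03 tooly deg 90.01 clock 13.2667
turn 0.0002
```

View pics/c5.png

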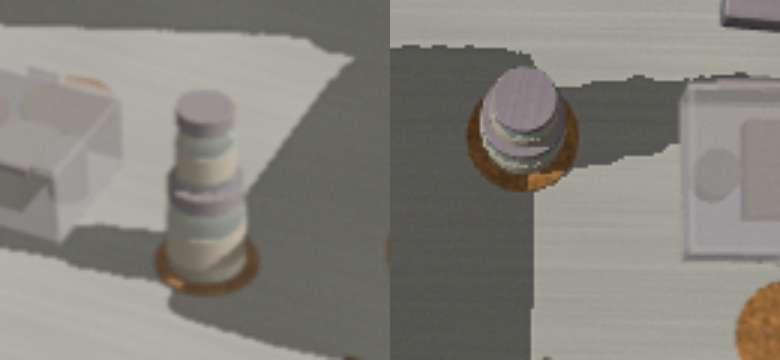

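The stack stands upright and looks centred on the coaster in both views (scene (309,213), top (325,255)). A quick numeric check, then down to the opener.

```bash
python3 - <<'E'
from m import *
e=load("t5");p=blob(e,"lid",310,225,342,262);print("narrow lid",p.min(0),p.max(0))
# upper arc only (lower side touches the lid band)
from scipy.optimize import least_squares as ls
q=plane(e,p,.151)[:,:2];k=p[:,1]<243
f=ls(lambda c:np.hypot(*(q[k]-c).T)-.0212,q.mean(0),loss="soft_l1",f_scale=.001);print(f.x.round(4),np.abs(f.fun).max().round(4))
E
python3 steer.py '-.0006 -.0046 .04 0;0 0 .04 0;0 0 .04 0;0 0 .04 0;0 0 .01 0';python3 steer.py '0 0 0 0;0 0 0 0';python3 d.py .5145 -.372 .021 90
```

```text
narrow lid [310. 232.] [337. 261.]
[ 0.5529 -0.0139] 0.002
clock: 13.78
position: [0.5124, -0.368, 0.0533]
ee_rot: [-0.004, -0.002, 1.0, 0.004]
contact_force: [-1.0, 1.4, -0.2]
width: 0.0754
gripper_force: 0.0
clock: 13.95
position: [0.5163, -0.3725, 0.0602]
ee_rot: [0.0, -0.001, 1.0, -0.0]
contact_force: [0.2, -1.0, 0.7]
width: 0.075
gripper_force: 0.0
tool delta [0.0019 0.0005 0.0392] rows 0.94 tooly deg 90.15 clock 13.95
turn 0.0026
```

```bash
python3 steer.py '.0015 0 .02 0;0 0 .013 0;0 0 .004 0;0 0 0 0;0 0 0 0';python3 d.py .5145 -.372 .021 90
```

```text
clock: 14.37
position: [0.5151, -0.3738, 0.0245]
ee_rot: [0.002, -0.001, 1.0, -0.001]
contact_force: [0.2, -0.5, 0.2]
width: 0.0754
gripper_force: 0.0
tool delta [0.0006 0.0018 0.0035] rows 0.1 tooly deg 90.08 clock 14.3667
turn 0.0014
```

```bash
python3 steer.py '0 .001 .003 0;0 0 0 0;0 0 0 0';python3 steer.py '0 0 0 0;0 0 0 0;0 0 0 0;0 0 0 0' .045 25;python3 steer.py '0 0 0 0;0 0 0 0;0 0 0 0'
```

```text
clock: 14.62
position: [0.514, -0.3721, 0.02]
ee_rot: [0.0, -0.001, 1.0, -0.0]
contact_force: [0.2, -0.6, 0.2]
width: 0.0751
gripper_force: 0.0
clock: 14.95
position: [0.5139, -0.3721, 0.0199]
ee_rot: [0.0, -0.001, 1.0, -0.0]
contact_force: [-0.9, 1.0, 5.6]
width: 0.0587
gripper_force: 26.7
clock: 15.2
position: [0.5139, -0.3721, 0.0199]
ee_rot: [0.0, -0.001, 1.0, -0.0]
contact_force: [-0.6, 1.2, 4.7]
width: 0.0586
gripper_force: 26.7
```

```bash
python3 steer.py '0 0 -.02 0;0 0 -.035 0;0 0 -.035 0;0 0 -.015 0;0 0 0 0';python3 steer.py '.013 .02 0 0;.022 .033 0 0;.022 .033 0 0;.022 .033 0 0;.019 .029 0 0';python3 steer.py '.006 .01 0 0;0 0 0 0;0 0 0 0';python3 d.py .4095 -.214 .0265 90
```

```text
clock: 15.62
position: [0.5158, -0.3738, 0.1285]
ee_rot: [0.003, -0.001, 1.0, -0.003]
contact_force: [0.2, -1.3, -1.8]
width: 0.0586
gripper_force: 27.7
clock: 16.03
position: [0.4125, -0.2211, 0.1222]
ee_rot: [-0.002, -0.0, 1.0, 0.002]
contact_force: [0.6, 0.4, -1.1]
width: 0.0586
gripper_force: 27.7
clock: 16.28
position: [0.4095, -0.2139, 0.1236]
ee_rot: [-0.0, -0.001, 1.0, -0.0]
contact_force: [0.3, -1.4, -0.7]
width: 0.0588
gripper_force: 27.7
tool delta [-0.     -0.0001  0.0971] rows 2.33 tooly deg 90.11 clock 16.2833
turn 0.002
```

```bash
python3 steer.py '0 0 .025 0;0 0 .035 0;0 0 .02 0;0 0 .008 0;0 0 0 0';python3 steer.py '0 0 0 0;0 0 0 0';python3 d.py .4095 -.214 .0265 90
```

```text
clock: 16.7
position: [0.4094, -0.2145, 0.0341]
ee_rot: [-0.002, -0.0, 1.0, 0.001]
contact_force: [-0.4, 0.2, -0.2]
width: 0.0587
gripper_force: 27.7
clock: 16.87
position: [0.4109, -0.2153, 0.0371]
ee_rot: [0.001, -0.0, 1.0, -0.001]
contact_force: [0.4, -0.5, -1.2]
width: 0.059
gripper_force: 27.7
tool delta [0.0014 0.0013 0.0106] rows 0.26 tooly deg 90.05 clock 16.8667
turn 0.0009
```

```bash
python3 steer.py '.001 .001 .005 0;0 0 .003 0;0 0 0 0;0 0 0 0';python3 d.py .4095 -.214 .0255 90; python3 steer.py '0 0 .0025 0;0 0 0 0;0 0 0 0';python3 d.py .4095 -.214 .025 90
```

```text
clock: 17.2
position: [0.4086, -0.213, 0.0285]
ee_rot: [0.0, -0.001, 1.0, -0.0]
contact_force: [0.7, -0.6, -0.8]
width: 0.0583
gripper_force: 27.7
tool delta [-0.0009 -0.001   0.003 ] rows 0.08 tooly deg 90.08 clock 17.2
turn 0.0013
clock: 17.45
position: [0.4085, -0.213, 0.0258]
ee_rot: [-0.0, -0.001, 1.0, 0.0]
contact_force: [0.2, -1.1, -1.2]
width: 0.0587
gripper_force: 27.7
tool delta [-0.001  -0.001   0.0008] rows 0.04 tooly deg 90.07 clock 17.45
turn 0.0013
```

```bash
python3 steer.py '-.001 -.001 .001 0;0 0 0 0;0 0 0 0' ;python3 steer.py '0 0 -.0005 0;0 0 0 0;0 0 0 0;0 0 0 0' .075;python3 steer.py '0 0 -.015 0;0 0 -.03 0;0 0 -.035 .122;0 0 -.035 .122;0 0 -.035 .122';python3 steer.py '0 0 -.035 .122;0 0 -.02 .122;0 0 0 .122;0 0 0 .122;0 0 0 .122';python3 steer.py '0 0 0 .122;0 0 0 .122;0 0 0 .122;0 0 0 .122;0 0 0 0' .045;python3 steer.py '0 0 0 0';python3 d.py .499 .3765 .2 6
```

```text
clock: 17.7
position: [0.4093, -0.2138, 0.0249]
ee_rot: [-0.0, -0.001, 1.0, 0.0]
contact_force: [0.1, 1.5, 2.9]
width: 0.0588
gripper_force: 28.0
clock: 18.03
position: [0.4098, -0.2142, 0.0253]
ee_rot: [0.0, -0.001, 1.0, -0.0]
contact_force: [-0.2, -0.1, 0.2]
width: 0.0753
gripper_force: 0.0
clock: 18.45
position: [0.4092, -0.2138, 0.1767]
ee_rot: [-0.0, 0.184, 0.983, 0.0]
contact_force: [1.2, -1.1, 0.6]
width: 0.0749
gripper_force: 0.0
clock: 18.87
position: [0.4096, -0.2141, 0.2309]
ee_rot: [0.001, 0.471, 0.882, -0.0]
contact_force: [-0.3, 0.3, -0.4]
width: 0.0753
gripper_force: 0.0
clock: 19.28
position: [0.4094, -0.214, 0.2301]
ee_rot: [-0.0, 0.669, 0.744, 0.0]
contact_force: [-0.0, -0.2, -0.3]
width: 0.0449
gripper_force: 0.0
clock: 19.37
position: [0.4095, -0.214, 0.2302]
ee_rot: [-0.0, 0.667, 0.745, 0.0]
contact_force: [-0.6, 0.7, 0.4]
width: 0.045
gripper_force: 0.0
tool delta [0.577  0.1545 0.0302] rows 14.34 tooly deg 6.36 clock 19.3667
turn 0.0064
```

```bash
python3 steer.py '.025 .007 0 .005;.0385 .0103 0 0;.0385 .0103 0 0;.0385 .0103 0 0;.0385 .0103 0 0' >/dev/null;python3 steer.py '.0385 .0103 0 0;.0385 .0103 0 0;.0385 .0103 0 0;.0385 .0103 0 0;.0385 .0103 0 0' >/dev/null;python3 steer.py '.0385 .0103 0 0;.0385 .0103 0 0;.0385 .0103 0 0;.0385 .0103 0 0;.0385 .0103 .01 0' >/dev/null;python3 steer.py '.012 .0033 .01 0;0 0 0 0;0 0 0 0;0 0 0 0';python3 d.py .499 .3765 .07 6.1
python3 - <<'E'
from m import *
e=grab("top","pics/t6.png");np.savez("pics/t6.npz",**e)
p=blob(e,"cork",385,290,445,350);print(circ(plane(e,p,.005)))
p=blob(e,"lid",395,300,430,340);print("disk",circ(plane(e,p,.020)))
cv2.imwrite("pics/t6c.png",cv2.resize(e["img"][160:360,90:450],None,fx=2.2,fy=2.2)[:,:,::-1])
E
```

```text
clock: 20.95
position: [0.5036, 0.3735, 0.2102]
ee_rot: [0.0, 0.67, 0.743, -0.001]
contact_force: [0.1, 1.3, -0.3]
width: 0.0451
gripper_force: 0.0
tool delta [ 0.0036 -0.0042  0.1402] rows 3.36 tooly deg 5.94 clock 20.95
turn -0.0028
(array([ 0.4078, -0.2147]), array([80.9, 81.5]))
disk (array([ 0.4091, -0.2144]), array([50.7, 50.8]))
```

View pics/t6c.png

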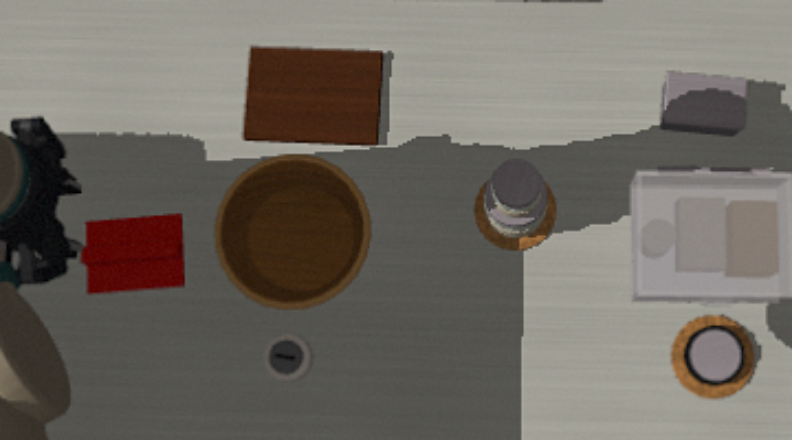

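The opener sits centred on the front coaster (top (414,321), offset about 1.3 mm) and the stack still stands. The scraper at (151,275) is untouched, with the gripper above it.

```bash
python3 steer.py '.0022 -.0042 .03 0;0 0 .04 0;0 0 .04 0;0 0 .02 0;0 0 .01 0';python3 steer.py '0 0 0 0;0 0 0 0;0 0 0 0';python3 d.py .4993 .375 .033 6.1
```

```text
clock: 21.42
position: [0.4978, 0.3738, 0.0677]
ee_rot: [-0.001, 0.67, 0.742, -0.003]
contact_force: [0.5, -0.8, -0.3]
width: 0.0449
gripper_force: 0.0
clock: 21.67
position: [0.5012, 0.377, 0.0727]
ee_rot: [0.001, 0.67, 0.742, 0.002]
contact_force: [0.0, 0.6, 1.0]
width: 0.0449
gripper_force: 0.0
tool delta [-0.0018 -0.0022  0.0397] rows 0.95 tooly deg 5.87 clock 21.6667
turn -0.004
```

```bash
python3 steer.py '-.001 -.0015 .02 -.003;0 0 .012 0;0 0 .004 0;0 0 0 0;0 0 0 0';python3 steer.py '0 0 0 0;0 0 0 0';python3 d.py .4993 .375 .032 6.1
```

```text
clock: 22.08
position: [0.499, 0.376, 0.0358]
ee_rot: [0.0, 0.669, 0.744, 0.001]
contact_force: [-0.1, 0.7, 0.4]
width: 0.0449
gripper_force: 0.0
clock: 22.25
position: [0.4989, 0.3759, 0.0356]
ee_rot: [0.0, 0.669, 0.744, 0.001]
contact_force: [0.0, -0.9, 0.2]
width: 0.0448
gripper_force: 0.0
tool delta [-0.001   0.0003  0.0036] rows 0.09 tooly deg 6.07 clock 22.25
turn -0.0005
```

```bash
python3 steer.py '-.001 0 .003 0;0 0 0 0;0 0 0 0';python3 steer.py '0 0 0 0;0 0 0 0;0 0 0 0;0 0 0 0;0 0 0 0' .008 30;python3 steer.py '0 0 0 0;0 0 0 0';python3 steer.py '0 0 -.02 0;0 0 -.03 0;0 0 -.035 0;0 0 -.02 0;0 0 0 0';python3 steer.py '0 0 0 0;0 0 0 0';python3 d.py .6685 .199 .14 -.8
```

```text
clock: 22.5
position: [0.4981, 0.3743, 0.0313]
ee_rot: [-0.0, 0.669, 0.744, -0.0]
contact_force: [0.1, 0.1, -0.7]
width: 0.045
gripper_force: 0.0
clock: 22.92
position: [0.4983, 0.3745, 0.0314]
ee_rot: [0.0, 0.669, 0.744, 0.0]
contact_force: [0.7, 0.6, 1.7]
width: 0.0172
gripper_force: 30.4
clock: 23.08
position: [0.4983, 0.3745, 0.0314]
ee_rot: [0.0, 0.669, 0.744, 0.0]
contact_force: [0.5, 0.6, 1.7]
width: 0.0169
gripper_force: 30.5
clock: 23.5
position: [0.5007, 0.3761, 0.1415]
ee_rot: [0.001, 0.669, 0.744, 0.005]
contact_force: [0.8, 0.7, -0.8]
width: 0.0171
gripper_force: 30.3
clock: 23.67
position: [0.4972, 0.3739, 0.1352]
ee_rot: [-0.0, 0.669, 0.744, -0.001]
contact_force: [0.1, 0.5, -0.1]
width: 0.0172
gripper_force: 30.3
tool delta [-0.192   0.1518 -0.005 ] rows 5.87 tooly deg 6.08 clock 23.6667
turn 0.12
```

```bash
python3 steer.py '-.02 .016 0 0;-.032 .025 0 0;-.032 .025 0 0;-.032 .025 0 0;-.032 .025 0 0';python3 steer.py '-.03 .024 0 0;-.014 .0118 0 0;0 0 0 .12;0 0 0 0;0 0 0 0';python3 steer.py '0 0 0 0;0 0 0 0';python3 d.py .669 .199 .06 -.8
python3 - <<'E'
from m import *
d=grab("scene","pics/s7.png");np.savez("pics/s7.npz",**d)
cv2.imwrite("pics/s7c.png",cv2.resize(d["img"][190:340,290:470],None,fx=4,fy=4)[:,:,::-1])
E
```

```text
clock: 24.08
position: [0.6288, 0.2379, 0.1337]
ee_rot: [-0.001, 0.668, 0.744, -0.002]
contact_force: [0.8, -0.0, -2.2]
width: 0.0172
gripper_force: 30.2
clock: 24.5
position: [0.6682, 0.1995, 0.1343]
ee_rot: [-0.001, 0.711, 0.703, -0.002]
contact_force: [0.6, 1.1, -0.8]
width: 0.0171
gripper_force: 30.2
clock: 24.67
position: [0.6684, 0.2005, 0.1358]
ee_rot: [-0.001, 0.711, 0.703, -0.0]
contact_force: [1.2, 0.4, -0.4]
width: 0.0173
gripper_force: 30.2
tool delta [-0.0015  0.0007  0.0758] rows 1.82 tooly deg -0.64 clock 24.6667
turn 0.0029
```

View pics/s7c.png

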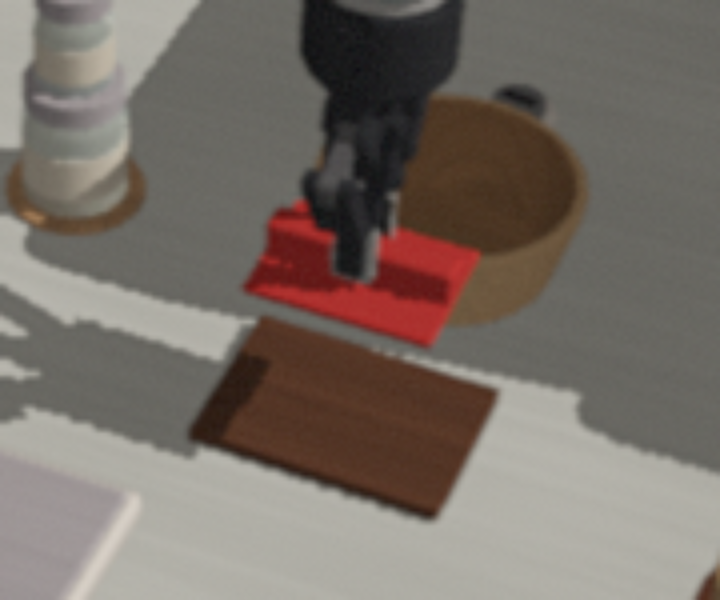

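The scraper is held level at about (380,258) full-frame, parallel to the board at (376,293). I lower it now.

```bash
python3 steer.py '-.001 .0005 .025 .002;0 0 .035 0;0 0 .02 0;0 0 .006 0;0 0 0 0';python3 steer.py '0 0 0 0;0 0 0 0;0 0 0 0';python3 d.py .669 .199 .0425 -.8
```

```text
clock: 25.13
position: [0.6682, 0.1989, 0.0484]
ee_rot: [-0.001, 0.712, 0.702, -0.002]
contact_force: [0.1, -0.4, -1.0]
width: 0.0172
gripper_force: 30.2
clock: 25.38
position: [0.6713, 0.199, 0.0525]
ee_rot: [0.001, 0.713, 0.702, 0.002]
contact_force: [0.4, -0.8, -0.2]
width: 0.0171
gripper_force: 30.2
tool delta [-0.     -0.0023  0.01  ] rows 0.25 tooly deg -0.9 clock 25.3833
turn -0.0017
```

```bash
python3 steer.py '0 -.0015 .007 0;0 0 0 0;0 0 0 0';python3 d.py .669 .199 .0425 -.8;python3 steer.py '0 0 .002 0;0 0 0 0;0 0 0 0';python3 d.py .669 .199 .0415 -.8
```

```text
clock: 25.63
position: [0.668, 0.1985, 0.0432]
ee_rot: [-0.0, 0.713, 0.701, -0.0]
contact_force: [0.8, -0.1, -0.9]
width: 0.0168
gripper_force: 30.2
tool delta [0.0005 0.001  0.0007] rows 0.03 tooly deg -0.92 clock 25.6333
turn -0.002
clock: 25.88
position: [0.6687, 0.1986, 0.0415]
ee_rot: [0.0, 0.713, 0.701, 0.0]
contact_force: [0.7, 0.1, 0.1]
width: 0.0176
gripper_force: 30.4
tool delta [ 0.0004  0.0003 -0.    ] rows 0.01 tooly deg -0.92 clock 25.8833
turn -0.0021
```

Contact is at the expected height. I release, lift, back away and check.

```bash
python3 steer.py '0 0 .0005 0;0 0 0 0';python3 steer.py '0 0 0 0;0 0 0 0;0 0 0 0;0 0 0 0' .045;python3 steer.py '0 0 -.02 0;0 0 -.035 0;0 0 -.035 0;0 0 -.035 0;0 0 -.035 0';python3 steer.py '.035 0 0 0;.035 0 0 0;.035 0 0 0;.035 0 0 0;.035 0 0 0';python3 steer.py '.035 0 0 0;.035 0 0 0;.02 0 0 0;0 0 0 0;0 0 0 0'
python3 - <<'E'
from m import *
e=grab("top");np.savez("pics/t8.npz",**e);d=grab("scene");np.savez("pics/s8.npz",**d)
for n,x,b in(("top",e,(180,160,290,233)),("scene",d,(330,240,430,325))):
    p=blob(x,"red",*b);w=blob(load(n+"0"),"board",*((190,170,275,233) if n=="top" else (330,260,420,322)))
    print(n,rect(plane(x,p,.015)),rect(plane(x,w,.010)))
a=cv2.resize(d["img"][150:340,240:440],None,fx=2,fy=2);b=cv2.resize(e["img"][165:355,190:450],None,fx=1.5,fy=2)
cv2.imwrite("pics/c8.png",np.hstack([a,b])[:,:,::-1])
E
```

```text
clock: 26.05
position: [0.6687, 0.1986, 0.0415]
ee_rot: [0.0, 0.713, 0.701, 0.0]
contact_force: [-0.7, -0.9, 2.9]
width: 0.017
gripper_force: 30.8
clock: 26.38
position: [0.6683, 0.1986, 0.0405]
ee_rot: [-0.0, 0.713, 0.701, -0.0]
contact_force: [0.1, -0.6, -0.4]
width: 0.045
gripper_force: 0.0
clock: 26.8
position: [0.6681, 0.1986, 0.2022]
ee_rot: [-0.0, 0.713, 0.701, -0.0]
contact_force: [-0.1, 0.3, -0.3]
width: 0.0449
gripper_force: 0.0
clock: 27.22
position: [0.671, 0.375, 0.2008]
ee_rot: [-0.0, 0.713, 0.701, -0.0]
contact_force: [0.4, -0.7, 0.4]
width: 0.0446
gripper_force: 0.0
clock: 27.63
position: [0.672, 0.4648, 0.1996]
ee_rot: [0.0, 0.712, 0.702, -0.001]
contact_force: [-0.0, -0.7, 0.4]
width: 0.0452
gripper_force: 0.0
top (array([0.6673, 0.1998]), array([104.4,  77.1]), 88.1) (array([0.6663, 0.1973]), array([138.4,  99.1]), 89.3)
scene (array([0.6745, 0.1986]), array([107.9,  71.5]), 88.9) (array([0.6713, 0.201 ]), array([136.6, 100.9]), 89.0)
```

View pics/c8.png

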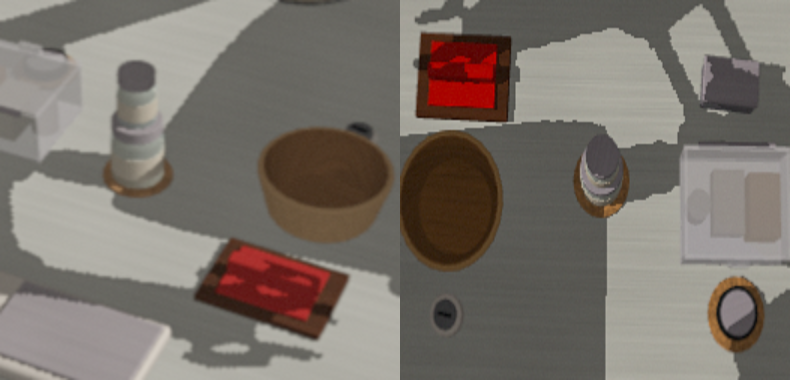

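The final picture shows everything in place: stack upright on the mid coaster, opener centred on the front coaster, scraper flat and centred on the board within about 2–3 mm. I hand in.

```bash
python3 -c "
from rig import manip, camrig, sign_off
print(sign_off())"
```

```text
the job is handed in; nothing more can be done
None
```

I handed the job in at about 28 s: the jars are stacked on the middle coaster and the opener lies on the front coaster, each centred within about 1–2 mm, and the scraper lies flat along the board, centred within about 3 mm.

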